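# Load a cell into the sprung bay of a bench charger

### The arm

A 6-joint arm with a two-finger parallel gripper is mounted at the origin on the work surface. World frame = base frame: x ahead of the robot, y to its left, z up, the work surface at z = 0. Lengths are in m, angles in rad, forces in N, time in s.
With the tool pointing down it reaches from about 0.3 to 0.75 m from the base axis. Payload 8.5 kg.
Tool frame: the origin (TCP) lies on the centre line of the jaws, within the pads' length; the fingertips stand 14 mm ahead of it and the grasp point (between the pads) lies 5 mm behind it; z points along the fingers, y is the line along which they close (so a half turn about z gives the same grasp; the last joint's range is limited). The gripper opens to 88 mm and grips with 3 to 60 N. Pads are 18 mm wide; open, the fingers measure 123 mm over their backs; the gripper's body (75 mm by 187 mm) begins 45 mm behind the grasp point.
Start: joints at [-1.456, 0.381, 1.297, -0, 1.464, -0.215], TCP at [0.178, -0.52, 0.253] pointing down, gripper open.
Joint ranges: [-3.11, 3.11], [-0.89, 2.33], [0.22, 2.48], [-1.42, 4.56], [0.17, 2.85], [-2.88, 2.88]. Speed limits (rad/s): [2.39, 2.39, 3.14, 3.14, 3.14, 3.14].

### API

Orientations are given as a rotation vector (axis times angle).
In Python, from workcell import readout, eyes, workorder gives the robot as it stands. The module is installed in compiled form; this text tells all that it offers.
- The arm moves only by the shell command python3 -m creep 'ROWS' [FORCE]. ROWS is a JSON list of rows, 1 to 20 of them, each of 5 numbers: the finger opening in m, then dx, dy, dz in m, then a turn about the tool's z in rad; each row is the pose to reach, as a shift and turn from the pose commanded when the command began, along the tool's axes at that moment; what a row does not reach only later rows make up. A row lasts 1/8 s, in which the tool goes at most 0.0625 m and 0.188 rad, less where a joint would pass 70% of its speed; a pose out of reach is approached as far as the arm can. The fingers move at their own pace and stop on an object; FORCE is the grip in N (left out, the last holds). Time passes only in rows, so rows that do not move let the fingers close. It prints the time, the measured TCP pose, the force, the opening and the grip force at its end.
- readout.sense(): the state, without advancing time (a new reading comes with each control period).
- eyes.capture(name): name is "scene" or "top" or "wrist"; returns the picture (400x640x3 uint8, red, green, blue); there is no depth.
- eyes.camera_model(name): a dict with "camera_matrix" (3x3 intrinsics, pixels), "view" (4x4, takes a point from world to camera coordinates); the wrist camera has in their place "T_tool_cam" (4x4, takes a point from camera to tool coordinates, whose origin is the TCP and whose axes are the flange's). Camera axes: x right, y up, looking along -z (the intrinsics and any distortion apply to the point x, -y, -z); pixel columns grow to the right and rows downward; lengths in m; the calibration is good to about 2 mm. A picture is of the moment at which its call begins: read the wrist's pose just before it. camera_model takes no time and is no camera call.
- workorder.finish_job(): hands the job in; it is judged then, once.
Trained networks look in the newest picture that a camera, given by its name, has taken for a name from the list of things; names that differ only in an ending like _2 or _b are one class to them, and where a whole thing is asked for, a point or a joint stands for the part that bears it (a point fixed in the world has none). Each returns a list of dicts, best first, with "confidence" (0 to 1); they miss things now and then, are a little off and sometimes report something else, mostly with a low value. They report only what shows in the picture. A call takes as long as a camera call. They do not tell look-alikes from the thing itself.
- eyes.search_frame(camera, query): "at" ([x, y, z] in m, in world coordinates, good to about 4 mm: the middle of the surface that is visible of it).
The state is a dict: "time_s": time; "qpos": joint angles; "joint_velocities": joint speeds; "joint_efforts": joint torques, N m; "position": TCP position; "eef_rot": TCP orientation; "contact_force": force on the tool from outside, world axes, zero at the start; "moment": the same for the moment, N m; "width": finger opening in m; "gripper_force": force on a finger pad.
Only numpy, scipy, OpenCV 4.12 (cv2) and the standard library are available. Lean on these libraries where they do the work, as an engineer would, in place of code of your own. Each camera call takes 0.05 s, during which the arm holds its last target. There are 200 camera calls.

### The job

Put the orange cell on charge: take it from the wooden rest, set its flat end under the charger's hood against the sprung contact, press the spring back, and tip the button end down behind its wall so that the cell lies level and fully home between the two contacts, then let go. Be gentle: never press the cell hard against the charger, and leave the blue cell and everything else on the bench where it is.

Things in the scene. Friction and masses are not known exactly. Their poses are not given: they have to be found in the camera images.
- cell_orange: The cell to load: orange wrap, white band at the button end. Cylinder 26 mm in diameter, 65 mm long, about 95 g, plus a steel button 12 mm in diameter standing 2.5 mm out of one end. Origin at the middle of the 65 mm cylinder on its axis; x runs along the cell towards the button end. It starts level in the rest, axis 36 mm above the bench.
- cell_orange_button (a point): Middle of the button's end face on the orange cell: 35 mm from the cell's origin along its x.
- cell_orange_flat (a point): Middle of the flat end face of the orange cell: 32.5 mm from the cell's origin along -x.
- cell_blue: A second cell of the same size with a blue wrap, lying beside the orange one in the rest, 82 mm away axis to axis; either may be on either side. Leave it.
- rest: Fixed wooden rest, base 100 x 190 x 10 mm, origin at the centre of its underside. Cells lie along its x at y = +41 and -41 mm, axes 36 mm above the bench, each on two V saddles 10 mm long at x = -24 and +24 mm; between the saddles (38 mm) nothing stands above the 10 mm base, so fingers can straddle the cell there.
- charger: Fixed black bench charger, housing 190 x 110 x 25 mm, origin at the centre of its underside, z up. On it a yellow cradle holds one cell along x, button end to +x, axis 54 mm above the bench. The cradle is clamped up to 9 mm either way along x; this offset d is not in any reported pose, so find it by touch. It does not shift in use.
- bay (a point): Point 54 mm above the charger's origin, same axes: the seated cell's origin if d = 0 (add d along x). The cell lies on two V saddles, 10 mm long, 26 mm to either side along x; between them (42 mm) fingers have room down to the housing's top, 29 mm below this point.
- nom_spring (a point): Nominal free face (26.5 mm to -x of bay) of the sprung, damped contact, a copper ball tip of 5 mm radius on the cell's axis; add d. Two rigid black stops beside it halt the cell after about 8.5 mm. It pushes with 4 N at first and 0.6 N more per mm; it is 6 mm in when the cell is seated. Tip to wall is 61.5 mm free; the cell with its button is 67.5 mm, so hold it about 7.2 mm in while tipping.
- nom_hood (a point): Nominal middle of the hood's lower lip edge, 28.5 mm to -x of bay, 17.5 mm above it; add d. The hood (36 mm wide, 3 mm thick) runs from there back 34.5 mm to -x over the sprung contact. The cell cannot go in level: lower it tilted flat end down by about 33 degrees so it clears wall and lip, ease to about 20 while pressing, then turn it level about its flat end.
- nom_wall (a point): Nominal middle of the top edge of the button-end wall's inner face, 35 mm to +x of bay, 3 mm above it; add d. The wall is 8 mm thick, 40 mm wide, square-edged, and rises from the housing's top. The seated cell's button bears on its inner face.
- scales: Loose pair of green and dark knife-handle slabs, 125 x 36 x 21 mm, lying between rest and charger; origin at centre of underside. Bystander.
- blank: Loose steel knife blank, about 200 x 30 x 5 mm, flat on the bench. Bystander.
- glue: Loose white glue bottle, 44 mm in diameter, 120 mm tall, origin under its centre. Bystander.
- pins: Loose brass-coloured jar, 56 mm in diameter, 65 mm tall, origin under its centre. Bystander.
- hammer: Loose hammer lying on the bench to the right of the rest and charger. Bystander.
- block: Loose dark wooden block, 110 x 42 x 30 mm. Bystander.
- cup: Loose steel cup, 72 mm in diameter, 85 mm tall, holding a red and a wooden pen, origin under its centre. Bystander.
Mind the look-alikes: they are no part of the job. Of the things shaped like the cell_orange, the orange one is meant.

How it is judged:
By the outcome, as a careful person would: the job done as asked, in the order asked, and still so for the second after the job is handed in, with the robot touching nothing.
It also fails if it takes over 54 s, if anything falls off the work surface, if the arm or the gripper's body presses on something with over 40 N, if the wrist force passes 120 N, or if a joint passes its speed limit or range.

## Working session

There is one attempt and no reset: what is moved stays moved. The work goes in short steps, Python scripts to look and compute and a shell command to move; the robot and the scene stay as the last step left them, time stands still between calls to the robot, and variables do not carry over. Pictures are saved under pics/ and viewed, at most 10 in all, crops included, and the job is handed in when it is done.

```bash
mkdir -p pics
cat > h.py <<'E'
import numpy as np, cv2
from scipy.spatial.transform import Rotation as R
from workcell import readout, eyes, workorder
def snap(cam, fn=None):
    s=readout.sense(); im=np.asarray(eyes.capture(cam))
    if fn: cv2.imwrite('pics/'+fn,im[...,::-1])
    return s,im
def Twc(cam,s=None):
    m=eyes.camera_model(cam)
    if 'view' in m: return np.linalg.inv(np.array(m['view'])),m
    T=np.eye(4); T[:3,:3]=R.from_rotvec(s['eef_rot']).as_matrix(); T[:3,3]=s['position']
    return T@np.array(m['T_tool_cam']),m
def pix2world(cam,uv,z,s=None):
    T,m=Twc(cam,s); K=np.array(m['camera_matrix'])
    r=np.linalg.inv(K)@[uv[0],uv[1],1]; d=T[:3,:3]@[r[0],-r[1],-r[2]]; o=T[:3,3]
    return o+d*(z-o[2])/d[2]
def proj(cam,P,s=None):
    T,m=Twc(cam,s); K=np.array(m['camera_matrix']); c=np.linalg.inv(T)@np.r_[P,1]
    p=K@[c[0],-c[1],-c[2]]; return p[:2]/p[2]
E
python3 - <<'E'
from h import *
np.set_printoptions(precision=4,suppress=True)
s,_=snap('top','top0.png'); snap('scene','scene0.png')
print(s['time_s'],s['position'],s['eef_rot'],s['contact_force'],s['width'])
print({k:v for k,v in eyes.camera_model('top').items() if k!='view'}, np.array(Twc('top')[0]))
for q in ['cell_orange','cell_blue','rest','charger','scales','glue','pins','cup','block','hammer','blank']:
    print(q,[(np.round(d['at'],3),round(d['confidence'],2)) for d in eyes.search_frame('top',q)[:3]])
E
```

```text
0.0 [ 0.1781 -0.5201  0.2522] [-3.0976 -0.5154 -0.0001] [-0.4792  0.0658 -0.3129] 0.08813027177621342
{'camera_matrix': array([[422.8654,   0.    , 313.7676],
       [  0.    , 422.8654, 201.8015],
       [  0.    ,   0.    ,   1.    ]])} [[-0.0266  0.9957 -0.0888  0.471 ]
 [-0.9996 -0.0267  0.0007 -0.0132]
 [-0.0016  0.0888  0.996   1.1342]
 [ 0.      0.      0.      1.    ]]
cell_orange [(array([0.572, 0.35 , 0.025]), 0.65), (array([0.44 , 0.199, 0.023]), 0.57), (array([0.577, 0.211, 0.048]), 0.54)]
cell_blue [(array([0.593, 0.132, 0.046]), 0.77), (array([0.422, 0.418, 0.051]), 0.29), (array([0.744, 0.031, 0.079]), 0.15)]
rest [(array([0.585, 0.174, 0.012]), 0.56)]
charger [(array([ 0.609, -0.181,  0.025]), 0.61), (array([0.584, 0.173, 0.011]), 0.38)]
scales [(array([ 0.595, -0.013,  0.022]), 0.87)]
glue [(array([0.741, 0.028, 0.079]), 0.52)]
pins [(array([0.691, 0.386, 0.064]), 0.61)]
cup [(array([0.419, 0.416, 0.049]), 0.57)]
block [(array([ 0.67 , -0.385,  0.033]), 0.71)]
hammer [(array([ 0.366, -0.417,  0.025]), 0.95)]
blank [(array([ 0.787, -0.144,  0.004]), 0.59)]
```

View pics/top0.png

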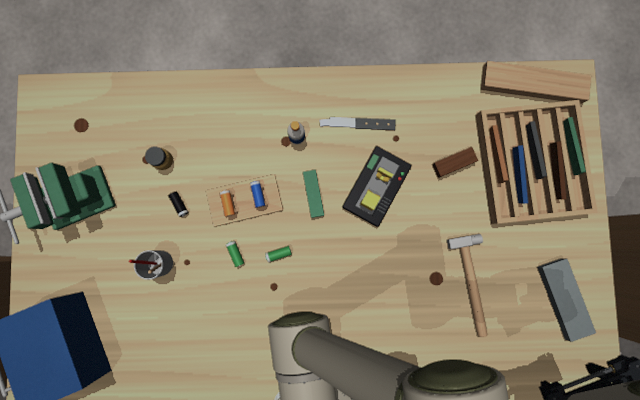

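View pics/scene0.png

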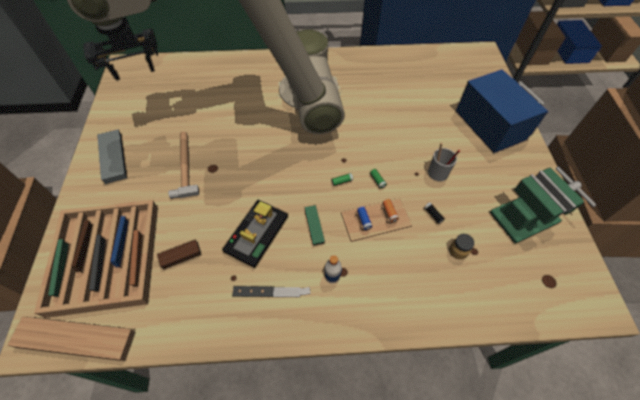

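Top view: the orange cell is at (228,203) in the wooden rest, with blue at (258,195). The loose look-alikes are black at (178,203) and green at (235,253) and (278,254). Only (228,203) is orange and in the rest. The charger is at (378,186). I'll confirm in an enlarged crop.

Run:
```python
import cv2
im=cv2.imread('pics/top0.png')[135:235,200:420]
cv2.imwrite('pics/crop0.png',cv2.resize(im,None,fx=3.6,fy=3.6,interpolation=cv2.INTER_CUBIC))
```

```text
(no output)
```

View pics/crop0.png

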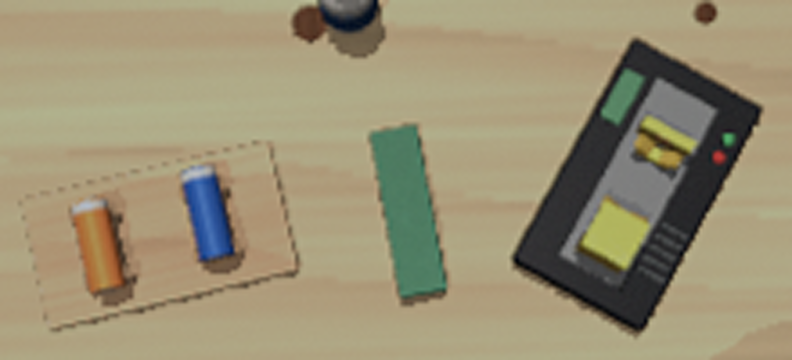

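The crop confirms it: the orange cell with its white button band at crop (90,205) and its flat end at (108,290). The charger's hood is at (612,235) and its wall at (665,133).

Run:
```python
from h import *
np.set_printoptions(precision=4,suppress=True)
f=lambda p:(200+p[0]/3.6-.36,135+p[1]/3.6-.36)
for n,z,ps in [('rest',.01,[(20,200),(270,142),(298,270),(50,328)]),('charger',.025,[(637,40),(762,107),(640,330),(515,262)]),('cell',.043,[(88,200),(107,292)])]:
    P=np.array([pix2world('top',f(p),z) for p in ps]); print(n,P[:,:2].tolist(),P.mean(0))
    e=P[1]-P[0]; print(np.degrees(np.arctan2(e[1],e[0])))
    if len(P)==4:
        a=(P[0]+P[1]-P[2]-P[3]); print('long/short axis deg',np.degrees(np.arctan2(a[1],a[0])))
s=readout.sense(); Rm=R.from_rotvec(s['eef_rot']).as_matrix(); print(Rm)
m=eyes.camera_model('wrist'); print(m)
for q in ['cell_orange_button','cell_orange_flat']:
    print(q,[(np.round(d['at'],3),round(d['confidence'],2)) for d in eyes.search_frame('top',q)[:3]])
```

```text
rest [[0.6101937116351224, 0.2756684347508638], [0.6487442262041632, 0.089013095413879], [0.5525061218902615, 0.07005015266840207], [0.5145045579707503, 0.25389040835054005]] [0.5815 0.1722 0.01  ]
-78.33059913588865
long/short axis deg 11.984452901039019
charger [[0.7152983930285735, -0.18531769103658746], [0.6626751594773381, -0.2754002562260929], [0.501016032991564, -0.1789670160039187], [0.5530371262043127, -0.08968052607766505]] [ 0.608  -0.1823  0.025 ]
-120.2920493772599
long/short axis deg -30.666057940850134
cell [[0.6047920196930611, 0.21811144954302822], [0.537954400054654, 0.20499110555266015]] [0.5714 0.2116 0.043 ]
-168.89395412488577
[[ 0.9461  0.3238  0.    ]
 [ 0.3238 -0.9461 -0.    ]
 [ 0.      0.     -1.    ]]
{'camera_matrix': array([[278.0295,   0.    , 321.6379],
       [  0.    , 278.0295, 198.0658],
       [  0.    ,   0.    ,   1.    ]]), 'T_tool_cam': array([[-0.0008,  0.952 ,  0.3061,  0.0804],
       [ 1.    ,  0.0007,  0.0006, -0.0009],
       [ 0.0003,  0.3061, -0.952 , -0.1321],
       [ 0.    ,  0.    ,  0.    ,  1.    ]])}
cell_orange_button [(array([0.443, 0.086, 0.028]), 0.74), (array([0.438, 0.199, 0.022]), 0.69), (array([0.575, 0.346, 0.026]), 0.63)]
cell_orange_flat [(array([0.441, 0.199, 0.018]), 0.8), (array([0.439, 0.086, 0.024]), 0.76), (array([0.57 , 0.21 , 0.048]), 0.67)]
```

```bash
python3 -m creep '[[0.06,0.516,-0.180,0.052,0.866],[0.06,0.516,-0.180,0.052,0.866],[0.06,0.516,-0.180,0.052,0.866],[0.06,0.516,-0.180,0.052,0.866],[0.06,0.516,-0.180,0.052,0.866],[0.06,0.516,-0.180,0.052,0.866],[0.06,0.516,-0.180,0.052,0.866],[0.06,0.516,-0.180,0.052,0.866],[0.06,0.516,-0.180,0.052,0.866],[0.06,0.516,-0.180,0.052,0.866],[0.06,0.516,-0.180,0.052,0.866]]'
python3 - <<'E'
from h import *
s,im=snap('wrist','w_ch.png'); print(s['position'],s['eef_rot'],s['contact_force'],s['qpos'])
import json; json.dump({k:list(map(float,s[k])) for k in('position','eef_rot')},open('s_ch.json','w'))
E
```

```text
time_s: 2.12
position: [0.608, -0.1827, 0.2004]
eef_rot: [3.03, -0.831, -0.001]
contact_force: [-0.4, 0.1, -0.2]
width: 0.0599
gripper_force: 0.0
[ 0.60803583 -0.18274307  0.20041396] [ 3.02961689e+00 -8.30625226e-01 -9.34408870e-04] [-0.43717644  0.06730571 -0.17705869] [-4.77987632e-01  5.68204906e-01  1.12873841e+00 -2.95727068e-04
  1.44519500e+00  1.62803166e+00]
```

View pics/w_ch.png

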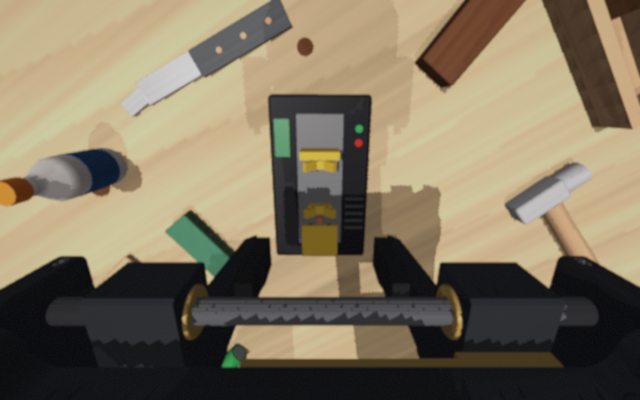

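The charger is seen from above. Its top-face corners are about (270,96), (371,96), (277,255) and (364,253), the wall top is at rows 150–160 and the hood at rows 225–255. I'll enlarge it.

Run:
```python
import cv2
im=cv2.imread('pics/w_ch.png')[88:264,250:390]
im=cv2.convertScaleAbs(im,alpha=1.6,beta=15)
cv2.imwrite('pics/crop1.png',cv2.resize(im,None,fx=3.4,fy=3.4,interpolation=cv2.INTER_CUBIC))
```

```text
(no output)
```

View pics/crop1.png

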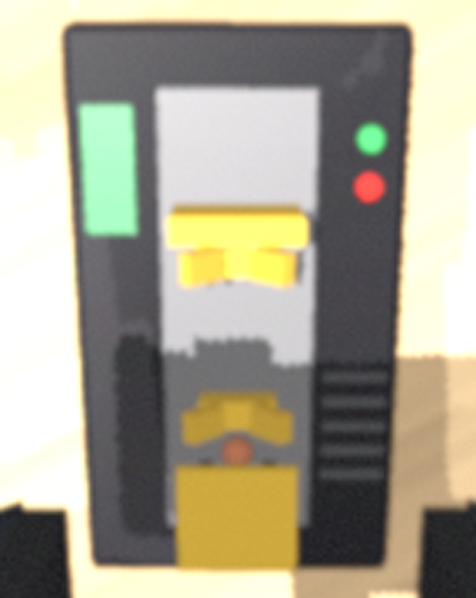

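Run:
```python
from h import *
import json; s=json.load(open('s_ch.json'))
np.set_printoptions(precision=4,suppress=True)
f=lambda p:(250+(p[0]+.5)/3.4-.5,88+(p[1]+.5)/3.4-.5)
w=lambda p,z:pix2world('wrist',f(p),z,s)
C=np.array([w(p,.025) for p in [(66,27),(411,27),(383,564),(96,564)]]); c=C.mean(0)
a=C[0]+C[1]-C[2]-C[3]; a/=np.linalg.norm(a); th=np.arctan2(a[1],a[0]); b=np.array([-a[1],a[0],0])
print('centre',c,'ang',np.degrees(th),'L',np.linalg.norm(C[0]-C[3]),'W',np.linalg.norm(C[0]-C[1]))
for n,p,z,nom in [('wall in',(238,247),.057,.035),('wall out',(238,213),.057,.043),('hood lip',(237,466),.0745,-.0285),('hood back',(237,566),.0745,-.063),('saddle+ out?',(238,283),.05,.021)]:
    q=w(p,z)-c; print(n,'x',q@a,'y',q@b,'d',q@a-nom)
```

```text
centre [ 0.6097 -0.18    0.025 ] ang -30.713286689872184 L 0.18417653507636297 W 0.1053797371514088
wall in x 0.030167709752947008 y 7.609532591667037e-05 d -0.004832290247052996
wall out x 0.0400963489614837 y 5.479691959062519e-05 d -0.0029036510385162945
hood lip x -0.03192645218917008 y 0.000389570445360499 d -0.0034264521891700823
hood back x -0.06517280954029457 y 0.00047167969605741225 d -0.0021728095402945707
saddle+ out? x 0.017887607904256562 y 0.00014867349398259375 d -0.0031123920957434395
```

The cradle is offset by about d = −3.5 mm, with the charger at (0.610, −0.180) and −30.7°. Next I go over the cell.

```bash
python3 -m creep '[[0.06,-0.232,-0.321,0.05,-0.741],[0.06,-0.232,-0.321,0.05,-0.741],[0.06,-0.232,-0.321,0.05,-0.741],[0.06,-0.232,-0.321,0.05,-0.741],[0.06,-0.232,-0.321,0.05,-0.741],[0.06,-0.232,-0.321,0.05,-0.741],[0.06,-0.232,-0.321,0.05,-0.741],[0.06,-0.232,-0.321,0.05,-0.741],[0.06,-0.232,-0.321,0.05,-0.741]]'
python3 - <<'E'
from h import *
s,im=snap('wrist'); print(s['position'],s['eef_rot'],s['contact_force'],s['time_s'])
import json; json.dump({k:list(map(float,s[k])) for k in('position','eef_rot')},open('s_ce.json','w'))
cv2.imwrite('pics/w_ce.png',cv2.resize(cv2.convertScaleAbs(im[60:300,200:440,::-1],alpha=1.4),None,fx=2.5,fy=2.5,interpolation=cv2.INTER_CUBIC))
E
```

```text
time_s: 3.3
position: [0.5729, 0.2097, 0.1512]
eef_rot: [3.125, 0.318, 0.001]
contact_force: [0.4, -0.8, -0.2]
width: 0.0598
gripper_force: 0.0
[0.57292673 0.20965136 0.15119481] [3.12513430e+00 3.17966285e-01 8.18825864e-04] [ 0.37368856 -0.79316859 -0.2408884 ] 3.3
```

View pics/w_ce.png

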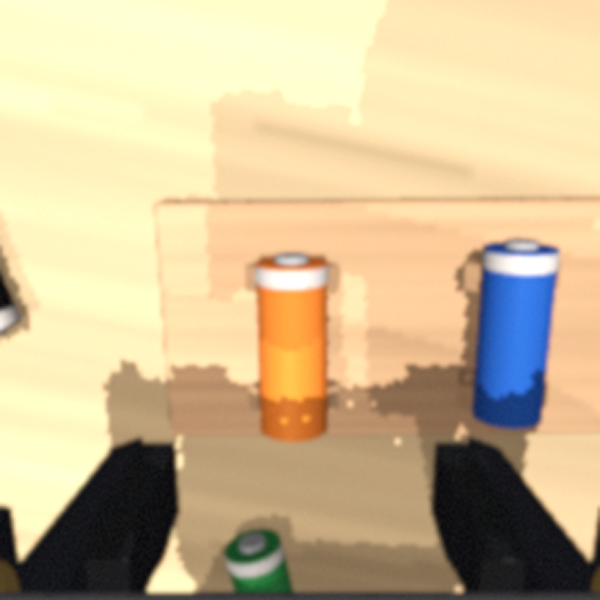

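The orange cell's sides are at columns 258–328, the button end is at the top (row ~260) and the flat end is at row 438. The axis runs straight along tool x.

Run:
```python
from h import *
import json; s=json.load(open('s_ce.json'))
np.set_printoptions(precision=4,suppress=True)
f=lambda p:(200+(p[0]+.5)/2.5-.5,60+(p[1]+.5)/2.5-.5)
w=lambda p,z:pix2world('wrist',f(p),z,s)
Rm=R.from_rotvec(s['eef_rot']).as_matrix(); p0=np.array(s['position'])
T=lambda q:Rm.T@(q-p0)
print('tool ang',np.degrees(np.arctan2(Rm[1,0],Rm[0,0])))
a=w((293,300),.036);b=w((294.5,425),.036);fl=w((294.5,438),.049);bt=w((292,290),.049)
for n,q in dict(a=a,b=b,flat=fl,bandend=bt).items(): print(n,q,'tool',T(q))
# rest corners z=.01
for p in [(157,201),(178,436),(598,198)]: q=w(p,.01); print('rest',q,T(q))
ax=a-b; print('cell ang',np.degrees(np.arctan2(ax[1],ax[0])))
u=np.array([np.cos(np.radians(11.8)),np.sin(np.radians(11.8)),0])
print('centre from flat',fl+.0325*u)
print('rest-based', np.array([.5815,.1722,0])+.041*np.array([-u[1],u[0],0]))
s2,im=snap('wrist'); print(s2['position'],s2['eef_rot'])
for q in ['cell_orange','rest']:
    print(q,[(np.round(d['at'],4),round(d['confidence'],2)) for d in eyes.search_frame('wrist',q)[:3]])
```

```text
tool ang 11.61912123563597
a [0.5899 0.2187 0.036 ] tool [ 0.0184 -0.0054  0.1152]
b [0.5411 0.2083 0.036 ] tool [-0.0315 -0.0052  0.1152]
flat [0.5418 0.2083 0.049 ] tool [-0.0309 -0.005   0.1022]
bandend [0.5965 0.2201 0.049 ] tool [ 0.0252 -0.0055  0.1022]
rest [0.6115 0.2771 0.01  ] [ 0.0513 -0.0583  0.1412]
rest [0.5144 0.2546 0.01  ] [-0.0484 -0.0558  0.1412]
rest [0.6469 0.1102 0.01  ] [0.0523 0.1122 0.1413]
cell ang 11.942711658223045
centre from flat [0.5736 0.2149 0.049 ]
rest-based [0.5731 0.2123 0.    ]
[0.573  0.2096 0.1512] [3.1253 0.3175 0.0008]
cell_orange [(array([0.5772, 0.2153, 0.0463]), 0.8), (array([0.4329, 0.0981, 0.0268]), 0.76), (array([0.4668, 0.2044, 0.0242]), 0.74)]
rest [(array([0.5885, 0.1728, 0.0112]), 0.7)]
```

```bash
python3 -m creep '[[0.06,0.0085,-0.0048,0.05,0],[0.06,0.0085,-0.0048,0.09,0],[0.06,0.0085,-0.0048,0.11,0],[0.06,0.0085,-0.0048,0.12,0],[0.06,0.0085,-0.0048,0.12,0]]' 4
```

```text
time_s: 4.12
position: [0.58, 0.2176, 0.0308]
eef_rot: [3.125, 0.32, -0.0]
contact_force: [-0.5, 0.3, 0.9]
width: 0.0601
gripper_force: 0.0
```

```bash
python3 -m creep '[[0.02,0,0,0,0],[0.02,0,0,0,0],[0.02,0,0,0,0],[0.02,0,0,0,0],[0.02,0,0,0,0],[0.02,0,0,0,0]]' 4
```

```text
time_s: 4.88
position: [0.5804, 0.2166, 0.0312]
eef_rot: [3.123, 0.321, 0.001]
contact_force: [0.4, -8.4, 2.4]
width: 0.0265
gripper_force: 3.8
```

```bash
python3 -m creep '[[0.02,0,0.001,0,0],[0.02,0,0.001,0,0],[0.02,0,0.001,-0.01,0],[0.02,0,0.001,-0.04,0],[0.02,0,0.001,-0.08,0],[0.02,0,0.001,-0.11,0],[0.02,0,0.001,-0.11,0]]' 4
python3 - <<'E'
from h import *
s,im=snap('wrist'); print(s['position'],s['contact_force'],s['moment'],s['width'])
cv2.imwrite('pics/w_grip.png',cv2.resize(im[100:350,180:460,::-1],None,fx=2,fy=2,interpolation=cv2.INTER_CUBIC))
E
```

```text
time_s: 5.75
position: [0.5808, 0.2176, 0.1431]
eef_rot: [-3.124, -0.322, -0.008]
contact_force: [-0.0, 0.7, -0.8]
width: 0.0254
gripper_force: 4.0
[0.5807996  0.21757595 0.14313115] [-0.01848445  0.73139587 -0.82596581] [-0.02515041 -0.02597273  0.02410957] 0.02537133754914404
```

View pics/w_grip.png

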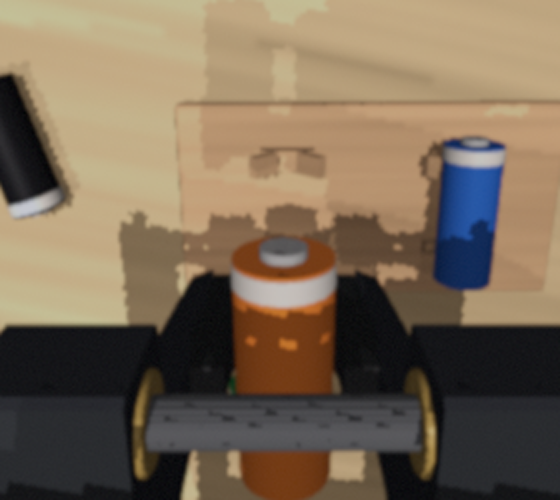

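The cell is gripped level, with the button end toward the camera, and the blue cell is undisturbed. I can't tilt the tool, so I'll let the cell pivot in the pads against the charger's wall edge. Moving over the charger now.

```bash
python3 -m creep '[[0.02,-0.003,0.03,0,0.06],[0.02,-0.008,0.08,0,0.15],[0.02,-0.013,0.13,0,0.25],[0.02,-0.019,0.18,0,0.35],[0.02,-0.024,0.23,0,0.45],[0.02,-0.029,0.28,0,0.55],[0.02,-0.034,0.33,0,0.65],[0.02,-0.039,0.375,0,0.72],[0.02,-0.042,0.405,0,0.741],[0.02,-0.042,0.405,0,0.741],[0.02,-0.042,0.405,0,0.741]]' 6
cat >> h.py <<'E'
C0=np.array([.6097,-.1800]); TH=np.radians(-30.7); D=-.0035
U=np.array([np.cos(TH),np.sin(TH)]); B=np.array([-U[1],U[0]])
def st(img=True):
    s=readout.sense(); q=np.array(s['position'][:2])-C0; Rm=R.from_rotvec(s['eef_rot']).as_matrix()
    F=np.array(s['contact_force'])
    print('t %.2f grip X %.1f Y %.1f Z %.1f mm yawerr %.2fdeg  F x %.1f y %.1f z %.1f  w %.1f g %.1f'%(s['time_s'],(q@U-D)*1e3,q@B*1e3,(s['position'][2]+.005-.054)*1e3,np.degrees(np.arctan2(Rm[1,0],Rm[0,0])-TH),F[:2]@U,F[:2]@B,F[2],s['width']*1e3,s['gripper_force']))
    if not img: return
    im=np.asarray(eyes.capture('wrist')); hsv=cv2.cvtColor(im,cv2.COLOR_RGB2HSV)
    sat=hsv[150:300,316:330,1].mean(1); hue=np.median(hsv[150:300,316:330,0],1); val=hsv[150:300,316:330,2].mean(1)
    o=''.join('o' if (sa>140 and h<16) else ('w' if sa<70 else '.') for sa,h in zip(sat,hue))
    import itertools; r=150; out=[]
    for k,gp in itertools.groupby(o):
        n=len(list(gp)); out.append(f'{k}{r}-{r+n-1}'); r+=n
    print(' '.join(out))
def pred(th,g=.007):
    u=np.array([np.cos(th),0,-np.sin(th)]); n=np.array([-np.sin(th),0,-np.cos(th)])  # tool axes, z down
    T,m=np.array(eyes.camera_model('wrist')['T_tool_cam']),eyes.camera_model('wrist'); K=m['camera_matrix']
    row=[]
    for P in [(.0325,-.013),(.0325,.013),(.035,.006),(.026,.013)]:
        p=np.array([0,0,-.005])+(P[0]-g)*u+P[1]*n
        c=np.linalg.inv(T)@np.r_[p,1]; k=K@[c[0],-c[1],-c[2]]; row.append(k[1]/k[2])
    return np.round(row,1)
E
python3 - <<'E'
from h import *
st()
print('rows: face bottom edge, face top edge, button top, 6.5mm back')
for t in [0,5,10,15,20,25,30,35]: print(t,pred(np.radians(t)))
print('g5',pred(0,.005),'g9',pred(0,.009))
E
```

```text
time_s: 7.18
position: [0.621, -0.187, 0.1396]
eef_rot: [-3.029, 0.831, 0.004]
contact_force: [-0.1, 0.3, -1.0]
width: 0.0254
gripper_force: 6.0
t 7.17 grip X 16.7 Y -0.3 Z 90.6 mm yawerr 0.02deg  F x -0.3 y 0.2 z -1.0  w 25.4 g 6.0
w150-171 .172-199 w200-232 .233-233 o234-239 .240-240 w241-252 .253-253 o254-296 .297-297 w298-299
rows: face bottom edge, face top edge, button top, 6.5mm back
0 [213.6 234.4 223.2 247.4]
5 [213.3 239.  226.5 251.4]
10 [213.5 244.1 230.2 255.7]
15 [214.  249.4 234.5 260.2]
20 [215.  255.1 239.1 264.8]
25 [216.5 260.9 244.1 269.5]
30 [218.4 267.  249.5 274.2]
35 [220.8 273.1 255.2 278.8]
g5 [210.1 230.3 219.2 243.4] g9 [217.1 238.4 227.1 251.3]
```

```bash
python3 -m creep '[[0.02,0.0033,0,0.02,0],[0.02,0.0033,0,0.05,0],[0.02,0.0033,0,0.066,0],[0.02,0.0033,0,0.066,0],[0.02,0.0033,0,0.066,0]]' 4; python3 -c "from h import *; st()"
```

```text
time_s: 7.85
position: [0.6247, -0.1897, 0.0759]
eef_rot: [3.029, -0.831, 0.003]
contact_force: [-0.5, -0.5, -1.5]
width: 0.0254
gripper_force: 4.0
t 7.85 grip X 21.4 Y -0.7 Z 26.9 mm yawerr 0.00deg  F x -0.2 y -0.6 z -1.5  w 25.4 g 4.0
w150-198 .199-218 w219-232 .233-233 o234-239 .240-240 w241-252 .253-253 o254-296 .297-297 w298-299
```

```bash
python3 -m creep '[[0.02,-0.002,0,0.004,0],[0.02,-0.002,0,0.008,0],[0.02,-0.002,0,0.010,0],[0.02,-0.002,0,0.010,0]]' 4; python3 -c "from h import *; st()"; python3 -m creep '[[0.02,0,0,0.002,0],[0.02,0,0,0.003,0],[0.02,0,0,0.003,0]]' 4; python3 -c "from h import *; st()"
```

```text
time_s: 8.4
position: [0.6224, -0.1888, 0.0646]
eef_rot: [-3.029, 0.832, 0.0]
contact_force: [-0.4, 0.2, -1.0]
width: 0.0253
gripper_force: 4.0
t 8.40 grip X 18.9 Y -1.0 Z 15.6 mm yawerr -0.02deg  F x -0.5 y -0.0 z -1.0  w 25.3 g 4.0
w150-199 .200-217 o218-218 .219-219 w220-234 .235-235 o236-241 .242-242 w243-254 .255-255 o256-296 .297-297 w298-299
time_s: 8.82
position: [0.6228, -0.189, 0.0634]
eef_rot: [3.029, -0.832, 0.003]
contact_force: [-2.4, 2.1, 10.0]
width: 0.025
gripper_force: 9.0
t 8.82 grip X 19.3 Y -1.0 Z 14.4 mm yawerr -0.02deg  F x -3.2 y 0.6 z 10.0  w 25.0 g 9.0
w150-201 .202-218 o219-219 .220-220 w221-236 .237-237 o238-244 .245-246 w247-257 .258-258 o259-296 .297-297 w298-299
```

```bash
python3 -m creep '[[0.02,-0.001,0,0,0],[0.02,-0.001,0,0,0]]' 3; python3 -c "from h import *; st()"; python3 -m creep '[[0.02,-0.0005,0,0.001,0],[0.02,-0.0005,0,0.001,0]]' 3; python3 -c "from h import *; st()"
```

```text
time_s: 9.12
position: [0.6226, -0.1888, 0.0635]
eef_rot: [3.028, -0.832, 0.006]
contact_force: [-0.2, 0.0, 8.1]
width: 0.0255
gripper_force: 7.4
t 9.12 grip X 19.1 Y -1.0 Z 14.5 mm yawerr -0.02deg  F x -0.2 y -0.1 z 8.1  w 25.5 g 7.4
w150-200 .201-218 o219-219 .220-220 w221-236 .237-237 o238-244 .245-245 w246-257 .258-258 o259-296 .297-297 w298-299
time_s: 9.43
position: [0.6226, -0.1888, 0.0633]
eef_rot: [3.028, -0.832, 0.009]
contact_force: [-0.8, -0.6, 12.6]
width: 0.0251
gripper_force: 9.5
t 9.43 grip X 19.1 Y -1.0 Z 14.3 mm yawerr -0.02deg  F x -0.4 y -0.9 z 12.6  w 25.1 g 9.5
w150-201 .202-218 o219-219 .220-220 w221-236 .237-237 o238-245 .246-246 w247-257 .258-258 o259-296 .297-297 w298-299
```

The fingertips were resting on the charger's +x saddle, because the grip is too close to the button. I'll back off, set the cell back in the rest and regrip nearer the flat end.

```bash
python3 -m creep '[[0.02,0,0,-0.02,0],[0.02,0,0,-0.06,0],[0.02,0,0,-0.08,0],[0.02,0,0,-0.08,0]]' 6; python3 -c "from h import *; st()"
```

```text
time_s: 9.98
position: [0.6217, -0.1882, 0.142]
eef_rot: [3.029, -0.832, 0.005]
contact_force: [-0.4, -0.1, -1.2]
width: 0.0249
gripper_force: 6.0
t 9.97 grip X 18.0 Y -0.9 Z 93.0 mm yawerr -0.02deg  F x -0.3 y -0.3 z -1.2  w 24.9 g 6.0
w150-172 .173-200 w201-217 .218-220 w221-235 .236-236 o237-244 .245-245 w246-256 .257-257 o258-296 .297-297 w298-299
```

```bash
python3 -m creep '[[0.02,-0.018,-0.024,0,-0.06],[0.02,-0.05,-0.07,0,-0.16],[0.02,-0.085,-0.115,0,-0.26],[0.02,-0.12,-0.16,0,-0.36],[0.02,-0.15,-0.205,0,-0.46],[0.02,-0.18,-0.25,0,-0.56],[0.02,-0.21,-0.29,0,-0.65],[0.02,-0.235,-0.32,0,-0.72],[0.02,-0.2424,-0.328,0,-0.741],[0.02,-0.2424,-0.328,0,-0.741]]' 6; python3 -c "from h import *; s=readout.sense(); print(s['position'],s['eef_rot'])"
```

```text
time_s: 11.28
position: [0.5801, 0.2177, 0.1398]
eef_rot: [3.125, 0.321, -0.002]
contact_force: [0.5, -0.5, -0.6]
width: 0.0249
gripper_force: 6.0
[0.5800697  0.21766628 0.13979898] [ 3.12477684e+00  3.21058504e-01 -2.37231305e-03]
```

```bash
python3 -m creep '[[0.02,0.0007,0,0.04,0],[0.02,0.0007,0,0.085,0],[0.02,0.0007,0,0.1,0],[0.02,0.0007,0,0.105,0],[0.02,0.0007,0,0.105,0]]' 4; python3 -m creep '[[0.03,0,0,0.001,0],[0.05,0,0,0.003,0],[0.06,0,0,0.0035,0],[0.06,0,0,0.0035,0]]' 4;  python3 -m creep '[[0.06,-0.007,0,0,0],[0.06,-0.015,0,0,0],[0.06,-0.015,0,0,0],[0.06,-0.015,0,0,0]]' 4; python3 -c "from h import *; st()"
```

```text
time_s: 11.9
position: [0.5818, 0.2177, 0.0369]
eef_rot: [-3.125, -0.32, -0.003]
contact_force: [-1.2, -0.1, -0.7]
width: 0.0258
gripper_force: 4.0
time_s: 12.4
position: [0.5811, 0.218, 0.0324]
eef_rot: [-3.125, -0.321, -0.0]
contact_force: [-0.2, 0.1, 0.7]
width: 0.0581
gripper_force: 0.0
time_s: 12.9
position: [0.5665, 0.2149, 0.0324]
eef_rot: [-3.125, -0.321, -0.0]
contact_force: [0.0, -0.3, 0.5]
width: 0.0602
gripper_force: 0.0
t 12.90 grip X -235.3 Y 317.5 Z -16.6 mm yawerr 42.43deg  F x 0.2 y -0.3 z 0.5  w 60.2 g 0.0
.150-187 w188-199 .200-200 o201-205 .206-206 w207-219 .220-220 o221-296 .297-297 w298-299
```

```bash
python3 -m creep '[[0.04,0,0,0.001,0],[0.02,0,0,0.001,0],[0.02,0,0,0.001,0],[0.02,0,0,0.001,0],[0.02,0,0,0.001,0],[0.02,0,0,-0.01,0],[0.02,0,0,-0.05,0],[0.02,0,0,-0.09,0],[0.02,0,0,-0.11,0],[0.02,0,0,-0.11,0]]' 6; python3 -c "from h import *; st();s=readout.sense(); print(s['position'],s['eef_rot'])"
```

```text
time_s: 14.2
position: [0.5668, 0.2152, 0.1439]
eef_rot: [-3.125, -0.322, -0.005]
contact_force: [-0.9, -0.0, -2.0]
width: 0.0253
gripper_force: 6.0
t 14.20 grip X -235.2 Y 317.9 Z 94.9 mm yawerr 42.45deg  F x -0.8 y -0.5 z -2.0  w 25.3 g 6.0
.150-188 w189-200 .201-201 o202-205 .206-206 w207-220 .221-221 o222-296 .297-297 w298-299
[0.56622375 0.21508379 0.14243037] [-3.12489153e+00 -3.21433367e-01 -1.00240915e-03]
```

```bash
python3 -m creep '[[0.02,-0.003,0.03,0,0.06],[0.02,-0.008,0.08,0,0.15],[0.02,-0.013,0.13,0,0.25],[0.02,-0.018,0.18,0,0.35],[0.02,-0.023,0.23,0,0.45],[0.02,-0.027,0.28,0,0.55],[0.02,-0.031,0.33,0,0.65],[0.02,-0.035,0.37,0,0.72],[0.02,-0.038,0.396,0,0.741],[0.02,-0.038,0.396,0,0.741],[0.02,-0.038,0.396,0,0.741]]' 6; python3 -c "from h import *; st()"
```

```text
time_s: 15.62
position: [0.6095, -0.1792, 0.1419]
eef_rot: [-3.029, 0.829, 0.002]
contact_force: [0.6, 1.2, -0.6]
width: 0.0254
gripper_force: 6.0
t 15.62 grip X 3.0 Y 0.6 Z 92.9 mm yawerr 0.08deg  F x -0.1 y 1.3 z -0.6  w 25.4 g 6.0
w150-155 .156-183 w184-200 .201-201 o202-205 .206-206 w207-220 .221-221 o222-296 .297-297 w298-299
```

```bash
python3 -m creep '[[0.02,0.001,0,0.03,0],[0.02,0.001,0,0.06,0],[0.02,0.001,0,0.073,0],[0.02,0.001,0,0.073,0],[0.02,0.001,0,0.073,0]]' 3; python3 -c "from h import *; st()"; python3 -m creep '[[0.02,0,0,0.002,0],[0.02,0,0,0.004,0],[0.02,0,0,0.006,0],[0.02,0,0,0.006,0]]' 3;  python3 -c "from h import *; st()"
```

```text
time_s: 16.3
position: [0.6112, -0.181, 0.0705]
eef_rot: [3.029, -0.831, 0.003]
contact_force: [0.7, -0.5, -0.9]
width: 0.0253
gripper_force: 3.0
t 16.30 grip X 5.3 Y -0.1 Z 21.5 mm yawerr 0.00deg  F x 0.9 y -0.1 z -0.9  w 25.3 g 3.0
w150-177 .178-188 w189-200 .201-201 o202-205 .206-206 w207-219 .220-221 o222-296 .297-297 w298-299
time_s: 16.85
position: [0.6105, -0.1811, 0.0632]
eef_rot: [-3.029, 0.832, 0.0]
contact_force: [0.1, 0.8, -0.4]
width: 0.0255
gripper_force: 3.0
t 16.85 grip X 4.7 Y -0.5 Z 14.2 mm yawerr -0.02deg  F x -0.4 y 0.7 z -0.4  w 25.5 g 3.0
w150-179 .180-189 w190-203 .204-204 o205-210 .211-211 w212-224 .225-225 o226-296 .297-297 w298-299
```

```bash
python3 -m creep '[[0.02,-0.001,0,0.002,0],[0.02,-0.002,0,0.004,0],[0.02,-0.0025,0,0.006,0],[0.02,-0.0025,0,0.006,0]]' 3; python3 -c "from h import *; st()"; python3 -m creep '[[0.02,0,0,0.002,0],[0.02,0,0,0.004,0],[0.02,0,0,0.006,0],[0.02,0,0,0.006,0]]' 3;  python3 -c "
from h import *
st()
for t in [0,5,10,15,20,25,30,35]: print(t,pred(np.radians(t),-.007))"
```

```text
time_s: 17.4
position: [0.6082, -0.1797, 0.057]
eef_rot: [-3.029, 0.832, 0.001]
contact_force: [-0.3, 0.6, -0.0]
width: 0.0251
gripper_force: 3.0
t 17.40 grip X 2.1 Y -0.5 Z 8.0 mm yawerr -0.02deg  F x -0.5 y 0.4 z -0.0  w 25.1 g 3.0
w150-177 .178-192 o193-194 .195-195 w196-213 .214-214 o215-224 .225-225 w226-237 .238-238 o239-296 .297-297 w298-299
time_s: 17.95
position: [0.6087, -0.1799, 0.0513]
eef_rot: [3.029, -0.832, 0.001]
contact_force: [0.4, -1.4, -0.5]
width: 0.0253
gripper_force: 3.0
t 17.95 grip X 2.6 Y -0.5 Z 2.3 mm yawerr -0.02deg  F x 1.1 y -1.0 z -0.5  w 25.3 g 3.0
w150-180 .181-198 o199-202 .203-203 w204-225 .226-226 o227-239 .240-240 w241-250 .251-251 o252-296 .297-297 w298-299
0 [188.6 205.  194.8 218.9]
5 [188.7 210.5 198.7 224.1]
10 [189.3 216.8 203.4 229.8]
15 [190.7 223.9 209.  236.2]
20 [192.7 231.7 215.4 243. ]
25 [195.5 240.2 222.6 250.3]
30 [199.2 249.3 230.6 257.9]
35 [203.6 258.8 239.3 265.8]
```

```bash
python3 -m creep '[[0.02,0,0,0.0015,0],[0.02,0,0,0.003,0],[0.02,0,0,0.003,0]]' 3; python3 -c "from h import *; st()"
```

```text
time_s: 18.38
position: [0.6085, -0.1799, 0.0482]
eef_rot: [3.029, -0.832, 0.0]
contact_force: [1.1, -1.2, 0.7]
width: 0.0248
gripper_force: 2.9
t 18.38 grip X 2.4 Y -0.5 Z -0.8 mm yawerr -0.03deg  F x 1.6 y -0.5 z 0.7  w 24.8 g 2.9
w150-181 .182-199 o200-204 .205-205 w206-229 .230-230 o231-243 .244-244 w245-254 .255-255 o256-296 .297-297 w298-299
```

```bash
python3 -m creep '[[0.02,0,0,0,0],[0.02,0,0,-0.006,0],[0.02,0,0,-0.0145,0],[0.02,0,0,-0.0145,0]]' 8; python3 -c "from h import *; st()"; python3 -m creep '[[0.02,-0.002,0,0,0],[0.02,-0.004,0,0,0],[0.02,-0.004,0,0,0]]' 10; python3 -c "from h import *; st()"
```

```text
time_s: 18.92
position: [0.6086, -0.1797, 0.0635]
eef_rot: [3.029, -0.832, 0.001]
contact_force: [0.3, -0.3, -0.8]
width: 0.0242
gripper_force: 8.0
t 18.93 grip X 2.4 Y -0.4 Z 14.5 mm yawerr -0.01deg  F x 0.4 y -0.1 z -0.8  w 24.2 g 8.0
w150-175 .176-198 o199-203 .204-204 w205-228 .229-229 o230-242 .243-243 w244-253 .254-254 o255-296 .297-297 w298-299
time_s: 19.35
position: [0.6061, -0.1784, 0.0631]
eef_rot: [3.029, -0.832, 0.006]
contact_force: [5.5, -3.2, -2.8]
width: 0.0245
gripper_force: 10.2
t 19.35 grip X -0.4 Y -0.5 Z 14.1 mm yawerr -0.03deg  F x 6.4 y 0.0 z -2.8  w 24.5 g 10.2
w150-171 .172-198 o199-204 .205-205 w206-229 .230-230 o231-243 .244-244 w245-254 .255-255 o256-296 .297-297 w298-299
```

```bash
python3 -m creep '[[0.02,0.003,0,0,0],[0.02,0.003,0,0.0025,0],[0.02,0.003,0,0.0025,0]]' 10; python3 -c "from h import *; st()"; python3 -m creep '[[0.02,-0.0015,0,0,0],[0.02,-0.003,0,0,0],[0.02,-0.003,0,0,0]]' 10; python3 -c "from h import *; st()"
```

```text
time_s: 19.77
position: [0.6072, -0.179, 0.0598]
eef_rot: [-3.029, 0.832, 0.002]
contact_force: [-0.8, -0.3, -1.5]
width: 0.0245
gripper_force: 10.0
t 19.77 grip X 0.8 Y -0.5 Z 10.8 mm yawerr -0.02deg  F x -0.5 y -0.6 z -1.5  w 24.5 g 10.0
w150-174 .175-198 o199-203 .204-204 w205-228 .229-229 o230-242 .243-243 w244-253 .254-254 o255-296 .297-297 w298-299
time_s: 20.2
position: [0.6048, -0.1776, 0.0603]
eef_rot: [-3.029, 0.832, 0.0]
contact_force: [0.4, 0.4, -1.7]
width: 0.0245
gripper_force: 10.0
t 20.20 grip X -1.9 Y -0.4 Z 11.3 mm yawerr -0.02deg  F x 0.2 y 0.5 z -1.7  w 24.5 g 10.0
w150-169 .170-197 o198-204 .205-205 w206-228 .229-229 o230-243 .244-244 w245-254 .255-255 o256-296 .297-297 w298-299
```

```bash
python3 -m creep '[[0.02,-0.001,0,0.0005,0],[0.02,-0.002,0,0.0005,0],[0.02,-0.002,0,0.0005,0]]' 12; python3 -c "from h import *; st(0)"; python3 -m creep '[[0.02,-0.001,0,0,0],[0.02,-0.002,0,0,0],[0.02,-0.002,0,0,0]]' 12; python3 -c "from h import *; st()"
```

```text
time_s: 20.62
position: [0.6032, -0.1767, 0.0597]
eef_rot: [-3.029, 0.832, 0.0]
contact_force: [0.8, 0.5, -1.9]
width: 0.0244
gripper_force: 12.0
t 20.62 grip X -3.8 Y -0.5 Z 10.7 mm yawerr -0.03deg  F x 0.5 y 0.8 z -1.9  w 24.4 g 12.0
time_s: 21.0
position: [0.602, -0.1761, 0.0602]
eef_rot: [3.029, -0.832, 0.003]
contact_force: [4.0, -2.8, -0.7]
width: 0.0239
gripper_force: 12.5
t 21.00 grip X -5.1 Y -0.6 Z 11.2 mm yawerr -0.03deg  F x 4.8 y -0.4 z -0.7  w 23.9 g 12.5
w150-164 .165-201 o202-208 .209-209 w210-234 .235-235 o236-249 .250-250 w251-260 .261-261 o262-296 .297-297 w298-299
```

The cell is under the lip and touching the spring at X≈−4.5, so d ≈ −3.5 to −4 holds. Next I press while easing down.

```bash
python3 -m creep '[[0.02,-0.001,0,0.001,0],[0.02,-0.002,0,0.002,0],[0.02,-0.002,0,0.002,0]]' 18; python3 -c "from h import *; st()"; python3 -m creep '[[0.02,-0.001,0,0.001,0],[0.02,-0.002,0,0.0015,0],[0.02,-0.002,0,0.0015,0]]' 18; python3 -c "from h import *; st()"
```

```text
time_s: 21.42
position: [0.601, -0.1755, 0.0588]
eef_rot: [3.028, -0.832, 0.007]
contact_force: [5.7, -4.4, 2.5]
width: 0.0245
gripper_force: 17.9
t 21.43 grip X -6.3 Y -0.6 Z 9.8 mm yawerr -0.03deg  F x 7.2 y -0.9 z 2.5  w 24.5 g 17.9
w150-163 .164-199 o200-204 .205-205 w206-229 .230-230 o231-243 .244-244 w245-255 .256-256 o257-296 .297-297 w298-299
time_s: 21.85
position: [0.5998, -0.1748, 0.0575]
eef_rot: [3.028, -0.832, 0.009]
contact_force: [7.6, -4.7, 3.3]
width: 0.0243
gripper_force: 17.8
t 21.85 grip X -7.7 Y -0.6 Z 8.5 mm yawerr -0.04deg  F x 8.9 y -0.2 z 3.3  w 24.3 g 17.8
w150-161 .162-196 o197-200 .201-201 w202-224 .225-225 o226-237 .238-238 w239-249 .250-250 o251-296 .297-297 w298-299
```

```bash
python3 -m creep '[[0.02,-0.001,0,0.0008,0],[0.02,-0.002,0,0.0015,0],[0.02,-0.002,0,0.0015,0]]' 18; python3 -c "from h import *; st()"; python3 -m creep '[[0.02,-0.0005,0,0.0005,0],[0.02,-0.001,0,0.001,0],[0.02,-0.001,0,0.001,0]]' 18; python3 -c "from h import *; st()"
```

```text
time_s: 22.28
position: [0.5983, -0.1738, 0.0561]
eef_rot: [3.028, -0.832, 0.01]
contact_force: [8.9, -4.8, 2.5]
width: 0.0243
gripper_force: 17.8
t 22.27 grip X -9.5 Y -0.5 Z 7.1 mm yawerr -0.04deg  F x 10.1 y 0.4 z 2.5  w 24.3 g 17.8
w150-158 .159-194 o195-197 .198-198 w199-219 .220-220 o221-232 .233-233 w234-244 .245-245 o246-296 .297-297 w298-299
time_s: 22.7
position: [0.5975, -0.1734, 0.0551]
eef_rot: [3.028, -0.832, 0.01]
contact_force: [9.3, -5.2, 2.9]
width: 0.0245
gripper_force: 17.7
t 22.70 grip X -10.4 Y -0.6 Z 6.1 mm yawerr -0.04deg  F x 10.7 y 0.3 z 2.9  w 24.5 g 17.7
w150-157 .158-192 o193-195 .196-196 w197-216 .217-217 o218-227 .228-228 w229-240 .241-241 o242-296 .297-297 w298-299
```

```bash
python3 -m creep '[[0.02,0.0003,0,0.001,0],[0.02,0.0006,0,0.002,0],[0.02,0.0008,0,0.0025,0],[0.02,0.0008,0,0.0025,0]]' 18; python3 -c "from h import *; st()"; python3 -m creep '[[0.02,0.0002,0,0.001,0],[0.02,0.0004,0,0.002,0],[0.02,0.0004,0,0.002,0]]' 18; python3 -c "from h import *; st()"
```

```text
time_s: 23.25
position: [0.5977, -0.1735, 0.0525]
eef_rot: [3.028, -0.832, 0.008]
contact_force: [6.5, -3.3, 4.1]
width: 0.024
gripper_force: 17.5
t 23.25 grip X -10.2 Y -0.5 Z 3.5 mm yawerr -0.04deg  F x 7.3 y 0.4 z 4.1  w 24.0 g 17.5
w150-158 .159-192 w193-209 .210-210 o211-218 .219-219 w220-232 .233-233 o234-296 .297-297 w298-299
time_s: 23.68
position: [0.598, -0.1736, 0.0504]
eef_rot: [3.028, -0.832, 0.007]
contact_force: [6.2, -4.1, 2.8]
width: 0.0239
gripper_force: 17.6
t 23.68 grip X -9.9 Y -0.5 Z 1.4 mm yawerr -0.03deg  F x 7.4 y -0.3 z 2.8  w 23.9 g 17.6
w150-159 .160-189 w190-205 .206-206 o207-214 .215-215 w216-228 .229-229 o230-296 .297-297 w298-299
```

Run:
```python
from h import *
s,im=snap('wrist'); T={k:list(map(float,s[k])) for k in('position','eef_rot')}
import json; json.dump(T,open('s_in.json','w'))
cv2.imwrite('pics/w_in.png',cv2.resize(cv2.convertScaleAbs(im[140:260,250:390,::-1],alpha=1.6,beta=10),None,fx=4.5,fy=4.5,interpolation=cv2.INTER_CUBIC))
u=np.r_[U,0];b=np.r_[B,0]
for n,X,Z in [('wall in',35,3),('wall out',43,3)]:
    P=np.r_[C0,.054]+u*(X*1e-3+D)+[0,0,Z*1e-3]; p=proj('wrist',P,s); print(n,p,(p-[250,140])*4.5)
```

```text
wall in [323.18726301 185.91694784] [329.34268355 206.62626528]
wall out [323.1912812  169.09362203] [329.36076541 130.92129913]
```

View pics/w_in.png

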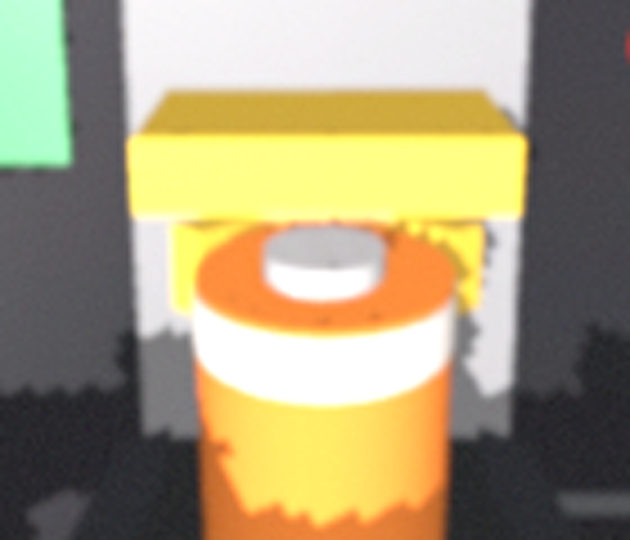

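The button is just inside the wall's inner edge: the button's far edge is at crop row 228 and the wall edge at row 217, about 0.7–1 mm clear. I'll press slightly more and tip down.

```bash
python3 -m creep '[[0.02,-0.0004,0,0,0],[0.02,-0.0004,0,0.001,0],[0.02,-0.0004,0,0.002,0],[0.02,-0.0004,0,0.002,0]]' 18; python3 -c "from h import *; st()"; python3 -m creep '[[0.02,0,0,0.0008,0],[0.02,0,0,0.0015,0],[0.02,0,0,0.0015,0]]' 18; python3 -c "from h import *; st()"
```

```text
time_s: 24.28
position: [0.5977, -0.1734, 0.0485]
eef_rot: [3.028, -0.832, 0.008]
contact_force: [6.7, -4.5, 3.4]
width: 0.0238
gripper_force: 17.5
t 24.27 grip X -10.2 Y -0.5 Z -0.5 mm yawerr -0.03deg  F x 8.1 y -0.4 z 3.4  w 23.8 g 17.5
w150-159 .160-189 w190-203 .204-204 o205-210 .211-211 w212-225 .226-226 o227-296 .297-297 w298-299
time_s: 24.7
position: [0.5976, -0.1734, 0.0469]
eef_rot: [3.028, -0.832, 0.007]
contact_force: [6.1, -4.3, 2.6]
width: 0.024
gripper_force: 17.6
t 24.70 grip X -10.2 Y -0.5 Z -2.1 mm yawerr -0.04deg  F x 7.4 y -0.5 z 2.6  w 24.0 g 17.6
w150-159 .160-190 w191-202 .203-203 o204-209 .210-210 w211-224 .225-225 o226-296 .297-297 w298-299
```

```bash
python3 -m creep '[[0.02,0,0,0.0008,0],[0.02,0,0,0.0015,0],[0.02,0,0,0.0015,0]]' 18; python3 -c "from h import *; st()"; python3 -m creep '[[0.02,0,0,0.0008,0],[0.02,0,0,0.0015,0],[0.02,0,0,0.0015,0]]' 18
python3 - <<'E'
from h import *
st()
s,im=snap('wrist')
cv2.imwrite('pics/w_in2.png',cv2.resize(cv2.convertScaleAbs(im[140:260,250:390,::-1],alpha=1.6,beta=10),None,fx=4.5,fy=4.5,interpolation=cv2.INTER_CUBIC))
E
```

```text
time_s: 25.12
position: [0.5976, -0.1734, 0.0454]
eef_rot: [3.028, -0.832, 0.007]
contact_force: [6.0, -4.2, 2.2]
width: 0.0237
gripper_force: 17.6
t 25.12 grip X -10.3 Y -0.5 Z -3.6 mm yawerr -0.03deg  F x 7.3 y -0.5 z 2.2  w 23.7 g 17.6
w150-160 .161-191 w192-200 .201-201 o202-206 .207-207 w208-221 .222-222 o223-296 .297-297 w298-299
time_s: 25.55
position: [0.5976, -0.1735, 0.044]
eef_rot: [3.028, -0.832, 0.007]
contact_force: [6.1, -4.1, 4.2]
width: 0.0235
gripper_force: 17.5
t 25.55 grip X -10.2 Y -0.6 Z -5.0 mm yawerr -0.04deg  F x 7.3 y -0.4 z 4.2  w 23.5 g 17.5
w150-160 .161-191 w192-198 .199-199 o200-204 .205-205 w206-219 .220-220 o221-296 .297-297 w298-299
```

View pics/w_in2.png

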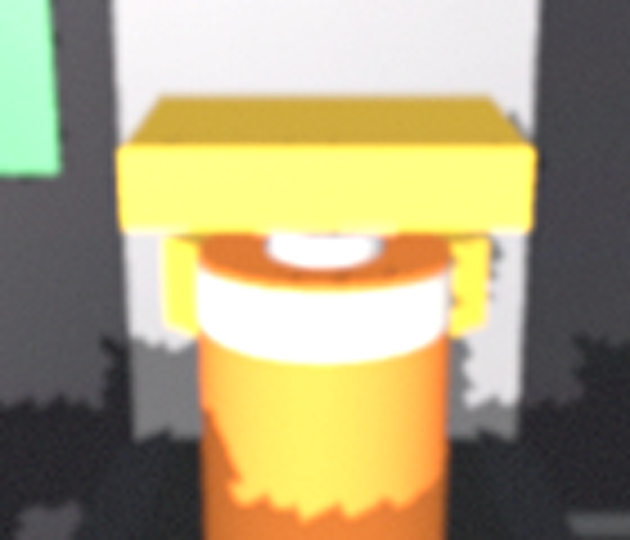

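```bash
python3 -m creep '[[0.02,0,0,0.0005,0],[0.02,0,0,0.001,0],[0.02,0,0,0.001,0]]' 18; python3 -c "from h import *; st()"
```

```text
time_s: 26.02
position: [0.5976, -0.1736, 0.0438]
eef_rot: [3.028, -0.832, 0.008]
contact_force: [3.8, -4.2, 9.7]
width: 0.0235
gripper_force: 17.0
t 26.02 grip X -10.2 Y -0.6 Z -5.2 mm yawerr -0.03deg  F x 5.4 y -1.6 z 9.7  w 23.5 g 17.0
w150-161 .162-191 w192-198 .199-199 o200-204 .205-205 w206-219 .220-220 o221-224 .225-225 o226-232 .233-233 o234-296 .297-297 w298-299
```

```bash
python3 -m creep '[[0.02,0.0003,0,-0.0008,0],[0.02,0.0007,0,-0.0008,0],[0.02,0.001,0,-0.0008,0],[0.02,0.001,0,-0.0008,0]]' 12; python3 -c "from h import *; st()"
```

```text
time_s: 26.58
position: [0.5977, -0.1736, 0.0437]
eef_rot: [3.029, -0.832, 0.004]
contact_force: [3.0, -3.8, 6.1]
width: 0.0239
gripper_force: 11.3
t 26.57 grip X -10.1 Y -0.7 Z -5.3 mm yawerr -0.03deg  F x 4.6 y -1.7 z 6.1  w 23.9 g 11.3
w150-161 .162-191 w192-198 .199-199 o200-204 .205-205 w206-219 .220-220 o221-226 .227-227 o228-296 .297-297 w298-299
```

```bash
python3 -m creep '[[0.02,0.0005,0,-0.0005,0],[0.02,0.0005,0,-0.0005,0]]' 6; python3 -c "from h import *; st()"; python3 -m creep '[[0.03,0,0,0,0],[0.04,0,0,0,0],[0.05,0,0,0,0],[0.05,0,0,0,0]]' 6; python3 -c "from h import *; st()"
```

```text
time_s: 26.88
position: [0.5977, -0.1736, 0.0436]
eef_rot: [3.029, -0.832, 0.001]
contact_force: [1.6, -4.1, 5.9]
width: 0.0237
gripper_force: 5.4
t 26.88 grip X -10.1 Y -0.6 Z -5.4 mm yawerr -0.03deg  F x 3.5 y -2.7 z 5.9  w 23.7 g 5.4
w150-161 .162-191 w192-198 .199-199 o200-204 .205-205 w206-219 .220-220 o221-296 .297-297 w298-299
time_s: 27.42
position: [0.5973, -0.1731, 0.0428]
eef_rot: [-3.029, 0.832, 0.001]
contact_force: [-0.8, 0.3, -0.2]
width: 0.0502
gripper_force: 0.0
t 27.43 grip X -10.6 Y -0.4 Z -6.2 mm yawerr -0.02deg  F x -0.9 y -0.1 z -0.2  w 50.2 g 0.0
w150-160 .161-191 w192-198 .199-199 o200-203 .204-204 w205-219 .220-220 o221-223 .224-224 o225-225 .226-226 o227-296 .297-297 w298-299
```

```bash
python3 -m creep '[[0.05,0,0,-0.01,0],[0.06,0,0,-0.04,0],[0.06,0,0,-0.09,0],[0.06,0,0,-0.12,0],[0.06,0,0,-0.12,0],[0.06,0,0,-0.12,0]]' 6
python3 - <<'E'
from h import *
s,im=snap('wrist')
import json; json.dump({k:list(map(float,s[k])) for k in('position','eef_rot')},open('s_fin.json','w'))
cv2.imwrite('pics/fin.png',cv2.resize(cv2.convertScaleAbs(im[120:290,240:400,::-1],alpha=1.6,beta=10),None,fx=3.5,fy=3.5,interpolation=cv2.INTER_CUBIC))
u=np.r_[U,0]
f=lambda X,Z,d:((proj('wrist',np.r_[C0,.054]+u*(X*1e-3+d)+[0,0,Z*1e-3],s)-[240,120])*3.5).round(1)
for n,X,Z in [('wall in',35,3),('body end top, seated',32.5,13),('flat end top',-32.5,13),('lip top',-28.5,20.5),('body end top if 5deg',32.5-1.3,13+5.6)]: print(n,f(X,Z,-.0042))
E
```

```text
time_s: 28.22
position: [0.597, -0.1731, 0.1621]
eef_rot: [-3.029, 0.832, 0.003]
contact_force: [-0.2, -0.5, -0.5]
width: 0.0598
gripper_force: 0.0
wall in [288.8 107.2]
body end top, seated [288.9 124.1]
flat end top [289.  379.4]
lip top [289.1 377.1]
body end top if 5deg [289.  133.8]
```

View pics/fin.png

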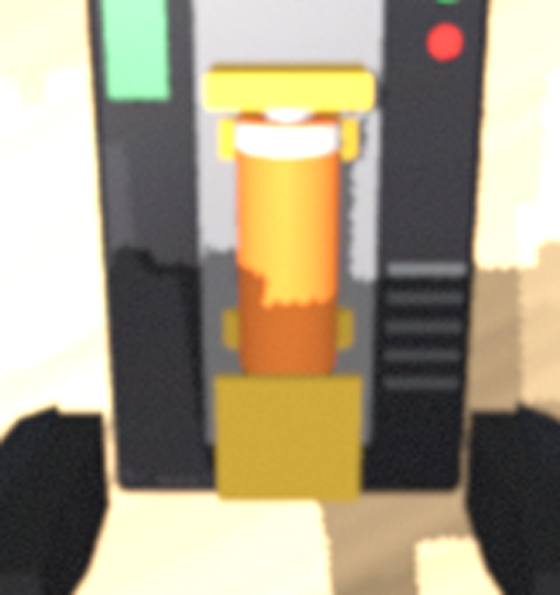

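The final view shows the cell flat in the cradle. The button sits behind the wall edge (row 109) and the band edge is at row ~124, where the seated model puts it. The flat end is under the hood lip (row 376), and the gripper is clear.

```bash
python3 -c "from h import *; print(workorder.finish_job())"
```

```text
the job is handed in; nothing more can be done
None
```

The orange cell is on charge: it lies level between the spring contact and the wall, released, and the job was handed in at about 28 s. The first try put the fingertips on the charger's saddle (peak about 13 N), so I set the cell back in the rest, regripped it and then seated it at no more than about 11 N.

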